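Close up the science kit cabinet

ROBOT

A 6-joint arm with a two-finger parallel gripper is mounted at the origin on the work surface. World frame = base frame: x ahead of the robot, y to its left, z up, the work surface at z = 0. Lengths are in m, angles in rad, forces in N, time in s.
With the tool pointing down it reaches from about 0.3 to 0.775 m from the base axis. Payload 14.6 kg.
Tool frame: the origin (TCP) lies midway between the tips of the shut fingers; the grasp point (between the pads) lies 19 mm behind it (ctrl.tcp_to_grasp is the z of the grasp point in the tool frame, in m); z points along the fingers, y is the line along which they close (so a half turn about z gives the same grasp; the last joint's range is limited). The gripper opens to 94 mm and grips with 3 to 60 N. Pads are 16 mm wide; open, the fingers measure 119 mm over their backs; the gripper's body (75 mm by 177 mm) begins 78 mm behind the grasp point.
Start: joints at [-1.3, 0.3, 1.521, -0, 1.321, -0.067], TCP at [0.182, -0.519, 0.205] pointing down, gripper open.
Joint ranges: [-3.03, 3.03], [-0.79, 2.21], [0.23, 2.52], [-1.04, 4.18], [0, 3.07], [-2.55, 2.55]. Speed limits (rad/s): [2.22, 2.22, 2.57, 3.14, 3.14, 3.14].

INTERFACE

Orientations are given as [roll, pitch, yaw] about the fixed x, y, z axes, in that order (R = Rz(yaw) Ry(pitch) Rx(roll)).
In Python, from station import monitor, camera, ctrl gives the robot as it stands.
- The arm moves only by the tool apply_moves, never from a script. Its argument "plan" is one flat list of numbers, 4 for each row, row after row: the shift along the tool's x, y, z in mm, then the turn about the tool's z in rad. In form: [dx, dy, dz, spin, dx, dy, dz, spin, ...]. A call has 1 to 20 rows; each row shifts and turns the commanded pose from where the row before left it, along the tool's axes as they then stand; what a row does not reach is not made up. A row lasts 1/10 s, in which the tool goes at most 50 mm and 8.59 degrees, less where a joint would pass 70% of its speed; a pose out of reach is approached as far as the arm can. A call is refused whole if a number of a shift passes 50 or a number of a turn 0.15, either way. A call with a gripper value outside its range is refused whole. "hand" is the gripper command: -1 is shut, 1 is fully open, values between are in proportion, set as the call begins (left out, the last holds). The fingers move at their own pace and stop on an object; "squeeze" is the grip in N (left out, the last holds). Time passes only in rows, so rows that do not move let the fingers close. It gives the time, the measured TCP pose, the force, the opening and the grip force at its end, in the units of the state.
- monitor.get_obs(): the state, without advancing time (a new reading comes with each control period).
- camera(name): name is "scene" or "top" or "wrist"; returns a dict with "image" (384x512x3 uint8, red, green, blue), "range_z" (384x512 float32, m along the optical axis (not along the pixel's ray), 0 where there is no reading), "mtx" (3x3 intrinsics, pixels), "rvec" (rotation vector, rad) and "tvec" (3), from world to camera coordinates, as OpenCV has them. Camera axes: x right, y down, z forward; pixel columns grow to the right and rows downward; lengths in m; the calibration is good to about 2 mm. A picture is of the moment at which its call begins.
- ctrl.hand_in(): hands the job in; it is judged then, once.
The state is a dict: "time_s": time; "qpos": joint angles; "joint_vel": joint speeds; "tau": joint torques, N m; "ee_pos": TCP position; "eef_rot": TCP orientation; "force": force on the tool from outside, world axes, zero at the start; "moment": the same for the moment, N m; "grip_width": finger opening in m; "grip_force": force on a finger pad.
Only numpy, scipy, OpenCV 4.12 (cv2) and the standard library are available. Lean on these libraries where they do the work, as an engineer would, in place of code of your own. Each camera call takes 0.05 s, during which the arm holds its last target. There are 200 camera calls.

TASK

The lesson is over: close up the small plywood kit cabinet. With the fingertips push its tray fully home, without tipping the brass weight that stands in it, and only then swing the door fully shut without slamming it. Do not grasp or lift anything, leave the things around the cabinet where they stand, and finish clear of everything.

Things in the scene. Friction and masses are not known exactly. Their poses are not given: they have to be found in the camera images.
- cabinet: Plywood cabinet, fixed to the table, 170 deep (x), 190 wide (y), 120 high. Origin: bottom centre of its open front face. Its x axis points into the cabinet (away from the robot, turned up to 0.4 rad), y to the left, z up. Nothing stands on top of it.
- tray (a joint): How far the wooden slide-out tray sticks out of the cabinet towards -x of the cabinet, in m; 0 = fully home (a firm stop), its front then flush with the cabinet's front face; up to 0.1. It slides with about 1 to 2 N and stays where it is left.
- tray_front (a point): On the outer face of the tray's flat front panel, at mid-width, 85 mm above the table. The panel is upright, 162 wide, 8 thick, from 12 to 106 mm above the table; no handle. x axis points into the cabinet (the push direction). The tray behind it is open on top, its floor 18 mm above the table.
- door (a joint): Angle of the plywood door in rad: 0 = shut flat against the cabinet's front (a firm stop), about 1.57 = standing straight out towards -x of the cabinet, up to 2.3. It needs about 0.03 N m to turn and stays where it is left.
- door_hinge (a point): On the upright hinge axis at the front face's left (+y) edge, at table height; it turns with the door. In its axes the door panel runs from y = 0 (hinge) to y = -190 mm (free edge), x from 0 (inner face, towards the cabinet when shut) to -12 mm (outer face), z from 0 to 120 mm. No handle; flat dark disc 22 mm across by the free edge, look only.
- door_face (a point): On the door's outer face, 130 mm from the hinge axis and 85 mm above the table; axes as door_hinge: +x goes into the face, which is the way to push the door shut.
- weight: Loose brass laboratory weight, 36 mm across, 48 mm high with a narrower neck and grip, 0.2 kg, standing on the tray floor behind the tray's front panel. Origin at the centre of its underside, z up. It rides with the tray; leave it standing.
- bottle: Bystander: pale translucent capped bottle, 60 mm across, 160 mm high, standing to the right of the cabinet. Origin at the centre of its underside.
- motor: Bystander: motor demonstration unit, red base 70 x 90 x 25 mm with a green block and black disc on it, 77 mm high, standing to the right of the cabinet. Origin at the centre of its underside.
- beaker: Bystander: steel beaker, 68 mm across, 80 mm high, standing to the left of the cabinet, behind the open door. Origin at the centre of its underside.
Things that resemble listed ones, but are neither listed nor needed, are in the scene too. What is meant by the weight is not turquoise, and is the larger of those in its own colour.

How it is judged:
By the outcome, as a careful person would: the job done as asked, in the order asked, and still so for the second after the job is handed in, with the robot touching nothing.
It also fails if it takes over 64 s, if anything falls off the work surface, if the arm or the gripper's body presses on something with over 40 N, if the wrist force passes 120 N, or if a joint passes its speed limit or range.

## Working session

There is one attempt and no reset: what is moved stays moved. The work goes in short steps, Python scripts to look and compute and a tool call to move; the robot and the scene stay as the last step left them, time stands still between calls to the robot, and variables do not carry over. Pictures are saved under pics/ and viewed, at most 10 in all, crops included, and the job is handed in when it is done.

Besides the shell and the picture viewer there is one more tool, called after ">>>" in YAML: its name, and indented under it one key for each argument. apply_moves: Moves the arm, as the interface text tells. Its arguments: {"type":"object","properties":{"plan":{"type":"array","items":{"type":"number"}},"hand":{"type":"number"},"squeeze":{"type":"number"}},"required":["plan"]}

```bash
mkdir -p pics
cat > h.py <<'E'
import numpy as np, cv2
from station import monitor, camera, ctrl
def cloud(c):
    K=c["mtx"];z=c["range_z"];R=cv2.Rodrigues(np.array(c["rvec"],float))[0];t=np.array(c["tvec"],float).ravel()
    v,u=np.mgrid[:384,:512]
    P=np.stack([(u-K[0][2])/K[0][0]*z,(v-K[1][2])/K[1][1]*z,z],-1)
    W=(P-t)@R; W[z==0]=np.nan
    return W
E
python3 - <<'E'
from h import *
ims=[]
for n in("top","scene"):
    c=camera(n); np.savez(f"{n}.npz",**c); ims.append(c["image"])
    cv2.imwrite(f"pics/{n}.png",cv2.resize(c["image"][:,:,::-1],(800,600),interpolation=cv2.INTER_CUBIC))
o=monitor.get_obs();print(o["ee_pos"],o["eef_rot"],o["grip_width"],o["time_s"],ctrl.tcp_to_grasp)
E
```

```text
[ 0.18220952 -0.51870329  0.2049564 ] [-3.14060200e+00 -6.60685048e-05  3.37782410e-01] 0.09408914308515225 0.1 -0.0188
```

View pics/top.png

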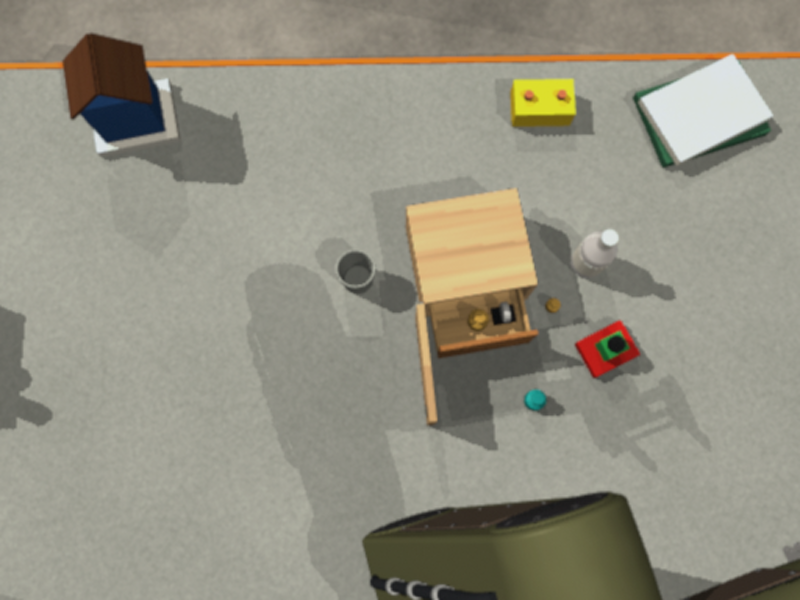

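View pics/scene.png

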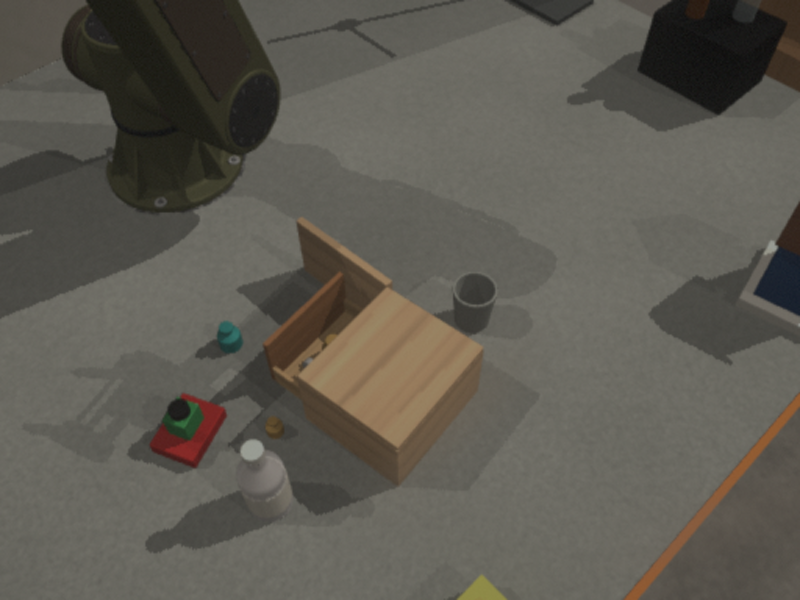

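The top picture shows the cabinet roof with corners at about (420,303), (536,288), (407,206) and (517,190). The open door's top edge runs from (423,305) to (432,423), and the tray front from (438,352) to (536,336). The weight is in the tray at (479,319), with the turquoise decoy at (535,400) and the motor at (608,348). Next I measure these.

Run:
```python
from h import *
from scipy.spatial.transform import Rotation as Ro
c=dict(np.load("top.npz"));W=cloud(c)
np.set_printoptions(precision=4,suppress=True)
# roof
z=W[...,2]; v,u=np.mgrid[:384,:512]; s=.64
def box(x0,x1,y0,y1): return (u>x0*s)&(u<x1*s)&(v>y0*s)&(v<y1*s)
def rect(m,n):
    p=W[m][:,:2].astype(np.float32); r=cv2.minAreaRect(p*1000); print(n,len(p),r,"z",np.median(W[m][:,2])); print(cv2.boxPoints(r)); return p
rect(box(390,550,180,310)&(abs(z-.12)<.006),"roof")
rect(box(410,445,312,440)&(abs(z-.12)<.008),"door")
rect(box(430,550,325,360)&(abs(z-.106)<.008),"trayfront")
rect(box(465,492,300,335)&(z>.05)&(z<.075),"weight")
rect(box(520,550,385,412)&(z>.01),"turq")
rect(box(570,645,315,380)&(z>.015),"motor")
rect(box(570,625,225,280)&(z>.02),"bottle")
rect(box(330,380,245,295)&(z>.06),"beaker")
```

```text
roof 4564 ((645.18798828125, -43.580833435058594), (180.2127685546875, 203.02989196777344), 9.266097068786621) z 0.11901592275600412
[[ 539.9114   42.1005]
 [ 572.6033 -158.28  ]
 [ 750.4645 -129.2622]
 [ 717.7726   71.1184]]
door 345 ((449.28680419921875, 28.894834518432617), (173.7351837158203, 12.173890113830566), 4.887386322021484) z 0.119280066753134
[[362.2165  27.5587]
 [363.2537  15.4291]
 [536.3571  30.2309]
 [535.3199  42.3606]]
trayfront 222 ((492.5971374511719, -73.75187683105469), (8.98093032836914, 162.1427459716797), 8.727256774902344) z 0.10490106291009739
[[ 475.8576    5.6995]
 [ 500.4597 -154.5659]
 [ 509.3367 -153.2032]
 [ 484.7346    7.0622]]
weight 55 ((540.5176391601562, -65.4442138671875), (19.547636032104492, 26.82729721069336), 0.5658890604972839) z 0.06463834805793003
[[530.6118 -52.1278]
 [530.8768 -78.9537]
 [550.4235 -78.7607]
 [550.1584 -51.9347]]
turq 150 ((400.4258728027344, -158.82606506347656), (33.953372955322266, 33.329322814941406), 89.32984161376953) z 0.030290240995461896
[[ 383.5638 -175.6067]
 [ 416.8908 -175.9965]
 [ 417.288  -142.0455]
 [ 383.9609 -141.6556]]
motor 855 ((487.5657653808594, -290.456298828125), (69.40843200683594, 91.28842163085938), 25.015336990356445) z 0.025460327034790238
[[ 436.8159 -263.7688]
 [ 475.4182 -346.4939]
 [ 538.3157 -317.1438]
 [ 499.7134 -234.4187]]
bottle 632 ((642.2921142578125, -263.3226623535156), (59.428741455078125, 50.9246826171875), 45.29000473022461) z 0.10550417514175939
[[ 603.292  -266.5267]
 [ 639.483  -302.3532]
 [ 681.2922 -260.1186]
 [ 645.1012 -224.2921]]
beaker 191 ((623.8692016601562, 145.19766235351562), (66.49120330810547, 65.1084976196289), 27.473634719848633) z 0.0768664822068721
[[579.3543 158.743 ]
 [609.3915 100.9772]
 [668.3841 131.6523]
 [638.3469 189.4181]]
```

>>> apply_moves:
  plan: [0,0,0,0.09,0,0,0,0.095,20,-24,0,0,24,-28,0,0,24,-28,0,0,24,-28,0,0,24,-28,0,0,24,-28,0,0,24,-28,0,0,24,-28,0,0,24,-28,0,0,24,-28,0,0,24,-28,0,0,24,-28,0,0,24,-28,0,0,20,-28,0,0,0,-4,0,0,0,0,0,0,0,0,0,0]
  hand: -1
  squeeze: 10

```text
time_s: 2.0
ee_pos: [0.4464, -0.0822, 0.2053]
eef_rot: [3.142, 0.0, 0.152]
force: [-0.7, 0.2, -0.2]
grip_width: 0.0002
grip_force: 0.0
```

>>> apply_moves:
  plan: [0,0,20,0,0,0,25,0,0,0,25,0,0,0,25,0,0,0,20,0,0,0,12,0,0,0,8,0,0,0,0,0,0,0,0,0]

```text
time_s: 2.9
ee_pos: [0.4471, -0.0819, 0.0711]
eef_rot: [3.141, -0.001, 0.152]
force: [0.5, -0.2, 0.7]
grip_width: 0.0007
grip_force: 0.0
```

Run:
```python
from h import *
c=camera("scene"); cv2.imwrite("pics/s2.png",cv2.resize(c["image"][100:330,100:400,::-1],(780,598),interpolation=cv2.INTER_CUBIC))
o=monitor.get_obs();print(o["ee_pos"],o["force"])
```

```text
[ 0.44722762 -0.08178781  0.07124823] [ 0.15574827  0.70656458 -1.28601007]
```

View pics/s2.png

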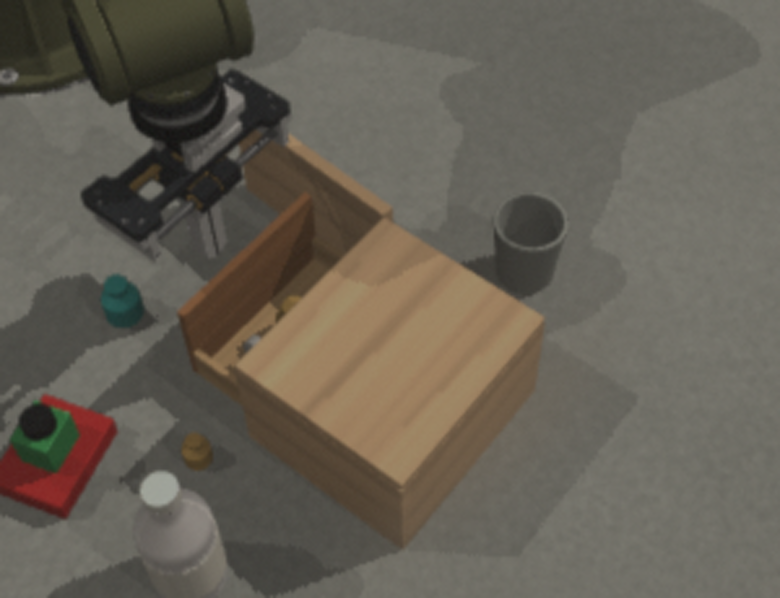

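The crop shows the shut fingers at (215,230), clear in front of the tray panel. The door, at (320,180), and the bystanders are untouched. Now a slow push.

>>> apply_moves:
  plan: [8,0,0,0,8,0,0,0,5,0,0,0,3,0,0,0,2,0,0,0,2,0,0,0,2,0,0,0,2,0,0,0,2,0,0,0,2,0,0,0,2,0,0,0,2,0,0,0,3,0,0,0,3,0,0,0,3,0,0,0,3,0,0,0,3,0,0,0,3,0,0,0,3,0,0,0,3,0,0,0]

```text
time_s: 4.95
ee_pos: [0.5103, -0.0718, 0.0704]
eef_rot: [-3.142, -0.0, 0.153]
force: [-1.7, -0.1, 1.6]
grip_width: 0.0006
grip_force: 0.7
```

>>> apply_moves:
  plan: [3,0,0,0,3,0,0,0,3,0,0,0,3,0,0,0,3,0,0,0,3,0,0,0,3,0,0,0,2,0,0,0,2,0,0,0]

```text
time_s: 5.85
ee_pos: [0.5349, -0.068, 0.0704]
eef_rot: [-3.142, 0.0, 0.153]
force: [-1.8, -0.3, 1.0]
grip_width: 0.0008
grip_force: 0.7
```

>>> apply_moves:
  plan: [2,0,0,0,2,0,0,0,2,0,0,0,2,0,0,0,1,0,0,0,1,0,0,0,1,0,0,0,1,0,0,0]

```text
time_s: 6.65
ee_pos: [0.5466, -0.0661, 0.0704]
eef_rot: [-3.142, 0.0, 0.153]
force: [-1.9, 0.6, -1.2]
grip_width: 0.0007
grip_force: 0.6
```

>>> apply_moves:
  plan: [1,0,0,0,1,0,0,0,1,0,0,0,1,0,0,0]

```text
time_s: 7.05
ee_pos: [0.5506, -0.0656, 0.0704]
eef_rot: [-3.142, 0.0, 0.153]
force: [-1.5, 0.9, -0.5]
grip_width: 0.0003
grip_force: 0.6
```

>>> apply_moves:
  plan: [1,0,0,0,1,0,0,0,0,0,0,0]

```text
time_s: 7.35
ee_pos: [0.5527, -0.0653, 0.0705]
eef_rot: [3.141, -0.0, 0.153]
force: [0.1, 0.1, 0.2]
grip_width: 0.0007
grip_force: 0.1
```

Run:
```python
from h import *
c=camera("scene"); cv2.imwrite("pics/s3.png",cv2.resize(c["image"][130:260,150:320,::-1],(780,596),interpolation=cv2.INTER_CUBIC))
W=cloud(c);x=np.array([.9883,.1523])
# front panel/frame: points in z .03-.10, lateral
s=W[...,:2]@x; l=W[...,:2]@np.array([-.1523,.9883])
t=cloud(camera("top"));st=t[...,:2]@x;lt=t[...,:2]@np.array([-.1523,.9883])
m=(abs(t[...,2]-.119)<.004)&(lt>-.2)&(lt<-.1)&(st>.45);print("roof front edge",np.percentile(st[m],[0,1,2,99]))
for a in(-.19,-.16,-.05):
  m=(t[...,2]>.095)&(t[...,2]<.112)&(abs(lt-a)<.03)&(st>.45)&(st<.6);print(a,m.sum(),np.percentile(st[m],[2,50,98]) if m.any() else 0)
o=monitor.get_obs();print(o["ee_pos"],o["force"])
```

```text
roof front edge [0.57969911 0.58881803 0.59472073 0.71933316]
-0.19 0 0
-0.16 0 0
-0.05 27 [0.46551409 0.54743075 0.59527667]
[ 0.5527407  -0.06534739  0.07054495] [ 0.15968716 -0.55818191 -1.01533739]
```

View pics/s3.png

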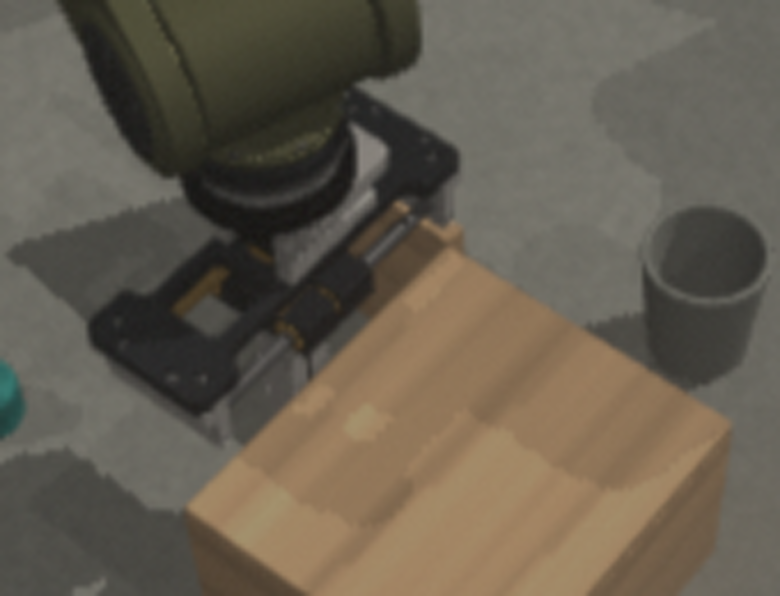

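The crop shows the gripper by the cabinet front with the panel hidden. No force step yet, so I keep going until I feel the stop.

>>> apply_moves:
  plan: [1,0,0,0,1,0,0,0]

```text
time_s: 7.65
ee_pos: [0.5546, -0.0651, 0.0705]
eef_rot: [3.141, -0.0, 0.153]
force: [-0.4, -0.9, 2.1]
grip_width: 0.0003
grip_force: 0.6
```

>>> apply_moves:
  plan: [1,0,0,0,0,0,0,0]

```text
time_s: 7.85
ee_pos: [0.5557, -0.0648, 0.0705]
eef_rot: [3.142, -0.0, 0.153]
force: [0.7, 0.2, 0.7]
grip_width: 0.0003
grip_force: 0.0
```

>>> apply_moves:
  plan: [1,0,0,0,0,0,0,0]

```text
time_s: 8.05
ee_pos: [0.5566, -0.0646, 0.0704]
eef_rot: [-3.142, -0.0, 0.153]
force: [-0.1, -0.7, -0.3]
grip_width: 0.0002
grip_force: 0.0
```

>>> apply_moves:
  plan: [1,0,0,0,1,0,0,0]

```text
time_s: 8.25
ee_pos: [0.5581, -0.0644, 0.0704]
eef_rot: [-3.141, 0.001, 0.153]
force: [-13.0, -2.3, 8.8]
grip_width: 0.0007
grip_force: 6.4
```

>>> apply_moves:
  plan: [1,0,0,0]

```text
time_s: 8.35
ee_pos: [0.5581, -0.0644, 0.0704]
eef_rot: [-3.141, 0.004, 0.153]
force: [-22.3, -3.1, 13.2]
grip_width: 0.0005
grip_force: 11.0
```

>>> apply_moves:
  plan: [1,0,0,0]

```text
time_s: 8.45
ee_pos: [0.558, -0.0643, 0.0704]
eef_rot: [-3.141, 0.006, 0.153]
force: [-30.9, -4.1, 19.4]
grip_width: -0.0001
grip_force: 16.1
```

The stop is firm, so the tray is home. I back off, lift and go over to the door's outer side, looking on the way.

>>> apply_moves:
  plan: [-2,0,0,0,-4,0,0,0,-10,0,0,0,-15,0,0,0,-14,0,0,0,0,0,-25,0,0,0,-35,0,0,0,-35,0,0,0,-30,0,0,0,-10,0,-10,-20,0,0,-16,-32,0,0,-16,-32,0,0,-16,-32,0,0,-13,-25,0,0.07,-7,-13,0,0,0,0,0,0]

```text
time_s: 10.15
ee_pos: [0.4151, 0.071, 0.2047]
eef_rot: [-3.141, 0.001, 0.085]
force: [-0.9, -0.2, -0.8]
grip_width: 0.0004
grip_force: 0.0
```

Run:
```python
from h import *
c=camera("top"); cv2.imwrite("pics/t4.png",cv2.resize(c["image"][110:290,230:430,::-1],(660,594),interpolation=cv2.INTER_CUBIC))
t=cloud(c);st=t[...,:2]@np.array([.9883,.1523]);lt=t[...,:2]@np.array([-.1523,.9883])
for lo,hi,n in((.116,.124,"roof"),(.09,.112,"panel"),(.03,.09,"inside")):
  for a in(-.20,-.17,-.15):
    m=(t[...,2]>lo)&(t[...,2]<hi)&(abs(lt-a)<.02)&(st>.45)&(st<.75);print(n,a,m.sum(),np.percentile(st[m],[0,2,50]) if m.any() else 0)
o=monitor.get_obs();print(o["ee_pos"],o["eef_rot"],o["force"])
```

```text
roof -0.2 842 [0.55047427 0.55348071 0.63273251]
roof -0.17 839 [0.55007812 0.55371044 0.63251593]
roof -0.15 848 [0.55007812 0.5537062  0.63269515]
panel -0.2 26 [0.55022049 0.55032234 0.55116386]
panel -0.17 29 [0.55018323 0.55021146 0.55112028]
panel -0.15 28 [0.54939549 0.54962155 0.5510098 ]
inside -0.2 67 [0.54986799 0.55005798 0.55089116]
inside -0.17 66 [0.54984666 0.550073   0.55087732]
inside -0.15 68 [0.5501716  0.55025226 0.55097157]
[0.41581364 0.07024744 0.20481878] [3.14157485e+00 5.14415655e-04 8.43838745e-02] [-0.13466677 -0.50476444  0.07667393]
```

View pics/t4.png

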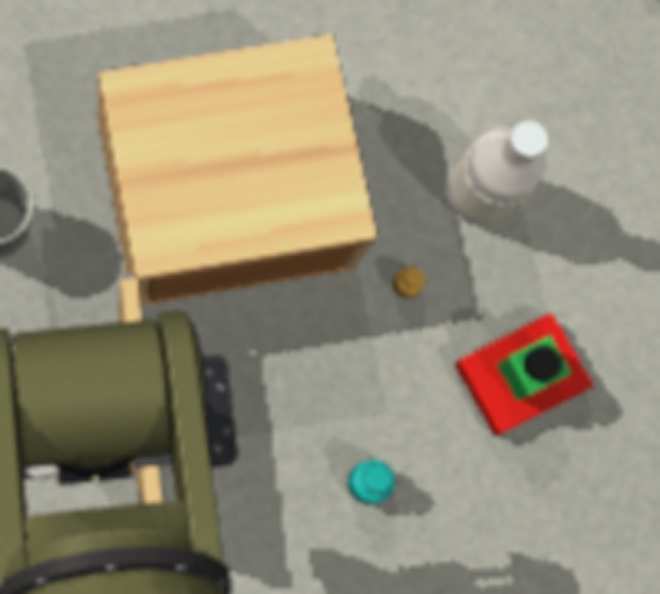

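The crop shows the tray panel flush with the cabinet front: depth 0.550 for both the panel and the roof edge. The door still stands open at (130,300)–(150,485). I lower the fingers outside the door.

>>> apply_moves:
  plan: [0,0,20,0,0,0,30,0,0,0,30,0,0,0,30,0,0,0,15,0,0,0,8,0,0,0,0,0,0,8,0,0,0,6,0,0,0,4,0,0,0,2,0,0,0,0,0,0]

```text
time_s: 11.4
ee_pos: [0.4181, 0.0498, 0.0727]
eef_rot: [3.142, -0.001, 0.082]
force: [-0.6, 0.1, 0.0]
grip_width: 0.0003
grip_force: 0.0
```

>>> apply_moves:
  plan: [0,2,0,0,0,2,0,0,-0.5,2.6,0,-0.02,-0.5,2.6,0,-0.02,-0.7,3.95,0,-0.03,-0.7,3.95,0,-0.03,-0.7,3.95,0,-0.03,-0.7,3.95,0,-0.03,-0.7,3.95,0,-0.03,-0.7,3.95,0,-0.03,-0.7,3.95,0,-0.03,-0.7,3.95,0,-0.03,-0.7,3.95,0,-0.03,-0.7,3.95,0,-0.03,-0.7,3.95,0,-0.03,-0.7,3.95,0,-0.03,-0.7,3.95,0,-0.03,-0.7,3.95,0,-0.03,-0.7,3.95,0,-0.03,-0.7,3.95,0,-0.03]

```text
time_s: 13.4
ee_pos: [0.4286, -0.0221, 0.0724]
eef_rot: [-3.141, 0.0, 0.605]
force: [-0.2, -0.2, 0.0]
grip_width: 0.0004
grip_force: 0.1
```

>>> apply_moves:
  plan: [-0.7,3.95,0,-0.03,-0.7,3.95,0,-0.03,-0.7,3.95,0,-0.03,-0.7,3.95,0,-0.03,-0.7,3.95,0,-0.03,-0.7,3.95,0,-0.03,-0.7,3.95,0,-0.03,-0.7,3.95,0,-0.03,-0.7,3.95,0,-0.03,-0.7,3.95,0,-0.03,-0.7,3.95,0,-0.03,-0.7,3.95,0,-0.03,-0.7,3.95,0,-0.03,-0.7,3.95,0,-0.03,-0.7,3.95,0,-0.03,-0.7,3.95,0,-0.03]

```text
time_s: 15.0
ee_pos: [0.4672, -0.0726, 0.0724]
eef_rot: [-3.141, 0.0, 1.085]
force: [-0.2, -0.0, 0.5]
grip_width: 0.0005
grip_force: 0.1
```

Run:
```python
from h import *
c=camera("scene"); cv2.imwrite("pics/s5.png",cv2.resize(c["image"][100:330,100:400,::-1],(780,598),interpolation=cv2.INTER_CUBIC))
o=monitor.get_obs();p=o["ee_pos"][:2]*1000-np.array([551.6,31.5]);y=o["eef_rot"][2]
print(o["ee_pos"],y,o["force"],"r",np.hypot(*p),"tool x,y of H",-p@[np.cos(y),np.sin(y)],-p@[np.sin(y),-np.cos(y)])
```

```text
[ 0.46762383 -0.0728377   0.07243428] 1.0867416525411575 [-0.70112653  0.58464507 -0.48692422] r 133.934141115281 tool x,y of H 131.43104230667305 25.77276225920533
```

View pics/s5.png

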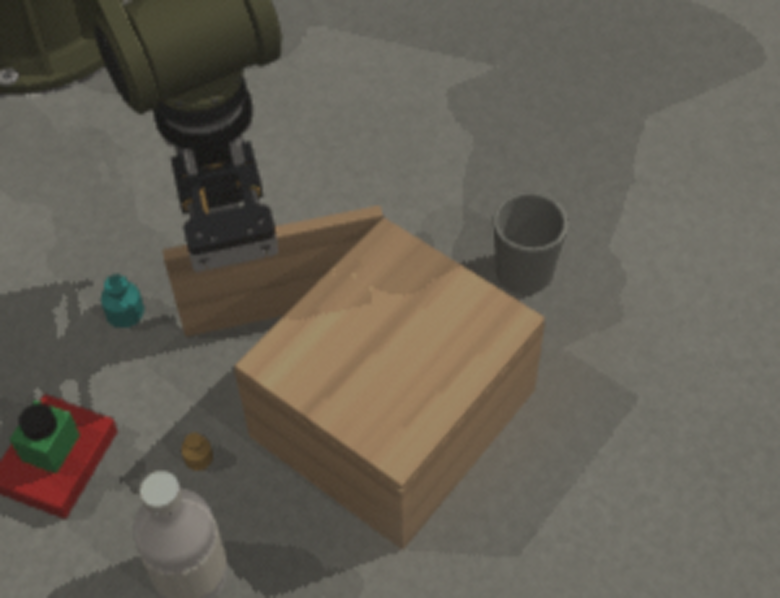

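The crop shows the door following the fingers, free edge at (175,290). It clears the turquoise thing and the motor. I go on, then slow down.

>>> apply_moves:
  plan: [-0.7,3.95,0,-0.03,-0.7,3.95,0,-0.03,-0.7,3.95,0,-0.03,-0.7,3.95,0,-0.03,-0.7,3.95,0,-0.03,-0.7,3.95,0,-0.03,-0.7,3.95,0,-0.03,-0.7,3.95,0,-0.03,-0.7,3.95,0,-0.03,-0.7,3.95,0,-0.03,-0.7,3.95,0,-0.03,-0.7,3.95,0,-0.03,-0.7,3.95,0,-0.03,-0.5,2.6,0,-0.02,-0.5,2.6,0,-0.02,-0.5,2.6,0,-0.02,-0.5,2.6,0,-0.02,-0.3,1.3,0,-0.01,-0.3,1.3,0,-0.01,-0.3,1.3,0,-0.01]

```text
time_s: 17.05
ee_pos: [0.5273, -0.1, 0.0724]
eef_rot: [-3.142, -0.0, 1.583]
force: [0.9, -0.8, -0.1]
grip_width: 0.0003
grip_force: 0.1
```

>>> apply_moves:
  plan: [-0.3,1.3,0,-0.01,-0.3,1.3,0,-0.01,-0.3,1.3,0,-0.01,-0.3,1.3,0,-0.01,-0.3,1.3,0,-0.01,-0.3,1.3,0,-0.01,-0.3,1.3,0,-0.01,-0.3,1.3,0,-0.01]

```text
time_s: 17.85
ee_pos: [0.5379, -0.102, 0.0724]
eef_rot: [-3.142, 0.0, 1.664]
force: [-0.1, -0.2, -0.1]
grip_width: 0.0004
grip_force: 0.1
```

>>> apply_moves:
  plan: [-0.3,1.3,0,-0.01,-0.3,1.3,0,-0.01,-0.3,1.3,0,-0.01,-0.3,1.3,0,-0.01]

```text
time_s: 18.25
ee_pos: [0.5432, -0.1026, 0.0724]
eef_rot: [-3.142, -0.0, 1.704]
force: [-0.7, 0.1, -0.3]
grip_width: 0.0003
grip_force: 0.1
```

>>> apply_moves:
  plan: [0,1,0,-0.01,0,1,0,-0.01]

```text
time_s: 18.45
ee_pos: [0.5451, -0.1023, 0.0724]
eef_rot: [3.142, 0.0, 1.724]
force: [-0.4, -0.3, -0.5]
grip_width: 0.0007
grip_force: 0.1
```

>>> apply_moves:
  plan: [0,1,0,0]

```text
time_s: 18.55
ee_pos: [0.5461, -0.1021, 0.0725]
eef_rot: [3.142, 0.0, 1.723]
force: [-0.3, -0.7, -0.2]
grip_width: 0.0004
grip_force: 0.1
```

>>> apply_moves:
  plan: [0,1,0,0]

```text
time_s: 18.65
ee_pos: [0.5471, -0.102, 0.0725]
eef_rot: [-3.142, -0.0, 1.723]
force: [-0.5, -0.7, 0.0]
grip_width: 0.0011
grip_force: 0.1
```

>>> apply_moves:
  plan: [0,1,0,0]

```text
time_s: 18.75
ee_pos: [0.5481, -0.1018, 0.0725]
eef_rot: [3.142, 0.0, 1.723]
force: [0.5, 0.2, 0.2]
grip_width: 0.0004
grip_force: 0.1
```

>>> apply_moves:
  plan: [0,1,0,0]

```text
time_s: 18.85
ee_pos: [0.5488, -0.1017, 0.0724]
eef_rot: [-3.141, -0.0, 1.723]
force: [-9.9, -2.0, 5.3]
grip_width: 0.0
grip_force: 4.8
```

>>> apply_moves:
  plan: [0,1,0,0]

```text
time_s: 18.95
ee_pos: [0.5488, -0.1017, 0.0724]
eef_rot: [-3.138, -0.0, 1.723]
force: [-18.8, -3.3, 10.3]
grip_width: 0.0005
grip_force: 9.1
```

The door is at its stop. I retreat gently and check.

>>> apply_moves:
  plan: [0,-1,0,0,0,-3,0,0,0,-8,0,0,0,-15,0,0,0,-15,0,0,0,-10,0,0,0,0,-20,0,0,0,-35,0,0,0,-35,0,0,0,-35,0,0,0,-20,0,0,-20,0,0,0,-30,0,0,0,-30,0,0,0,-20,0,0,0,0,0,0,0,0,0,0]

```text
time_s: 20.65
ee_pos: [0.4001, -0.1247, 0.2178]
eef_rot: [3.14, 0.001, 1.722]
force: [-0.7, 0.1, -0.3]
grip_width: 0.0005
grip_force: 0.0
```

Run:
```python
from h import *
c=camera("scene");a=c["image"]
d=camera("top");b=d["image"]
im=np.hstack([cv2.resize(x[:,:,::-1],(400,300),interpolation=cv2.INTER_AREA) for x in(a,b)])
im=np.vstack([im,np.hstack([cv2.resize(a[150:300,150:350,::-1],(400,300)),cv2.resize(b[150:240,240:360,::-1],(400,300))])])
cv2.imwrite("pics/f.png",im)
t=cloud(d);st=t[...,:2]@np.array([.9883,.1523]);lt=t[...,:2]@np.array([-.1523,.9883])
for l in(-.22,-.15,-.08):
  m=(abs(t[...,2]-.119)<.006)&(abs(lt-l)<.01)&(st>.45)&(st<.75);print(l,np.percentile(st[m],[0,1]))
o=monitor.get_obs();print(o["ee_pos"],o["force"],o["joint_vel"].round(3))
```

```text
-0.22 [0.538404   0.54010097]
-0.15 [0.5378782  0.53948319]
-0.08 [0.53777266 0.53953778]
[ 0.40034998 -0.12450541  0.21744905] [ 0.11774677  0.02805452 -0.7190448 ] [ 0.002  0.008  0.001 -0.002 -0.    -0.002]
```

View pics/f.png

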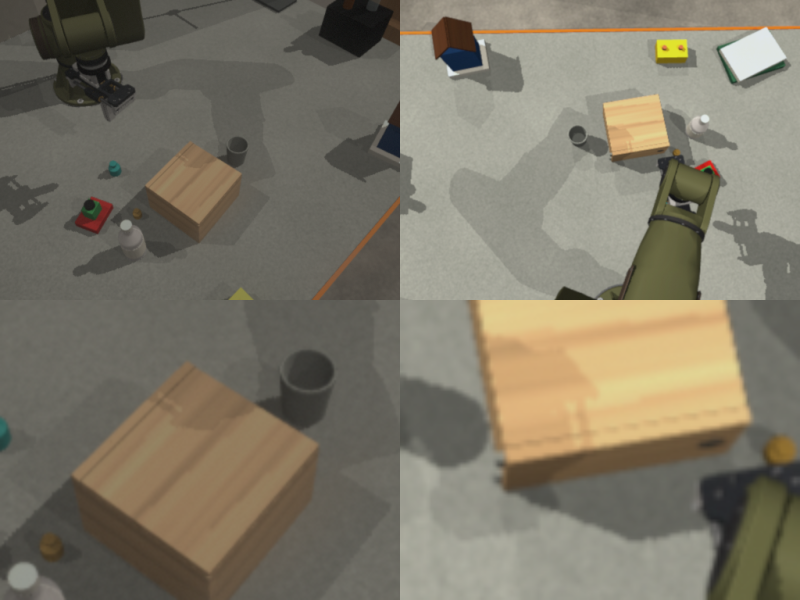

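The door is flush along its whole width: its outer face is at 0.538, which is 12 mm in front of 0.550. The bystanders are in place and the arm is clear, so I hand in.

```bash
python3 -c "
from station import ctrl
print(ctrl.hand_in())"
```

```text
the job is handed in; nothing more can be done
None
```

The tray was pushed to its stop and then the door gently shut; the bystanders look undisturbed and the arm is clear, and the job is handed in at about 21 s — the weight could not be seen once inside, but the slow push showed no sign of it tipping.

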